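# Clamp a printing frame in the corner jig with its eccentric knob

### The arm

A 7-joint arm with a two-finger parallel gripper is mounted at the origin on the work surface. World frame = base frame: x ahead of the robot, y to its left, z up, the work surface at z = 0. Lengths are in m, angles in rad, forces in N, time in s.
With the tool pointing down it reaches from about 0.4 to 0.9 m from the base axis. Payload 5.5 kg.
Tool frame: the origin (TCP) lies midway between the tips of the shut fingers; the grasp point (between the pads) lies 19 mm behind it; z points along the fingers, y is the line along which they close (so a half turn about z gives the same grasp; the last joint's range is limited). The gripper opens to 92 mm and grips with 3 to 60 N. Pads are 19 mm wide; open, the fingers measure 130 mm over their backs; the gripper's body (75 mm by 190 mm) begins 47 mm behind the grasp point.
Start: joints at [-0.886, 0.501, -0.427, 1.55, 0.221, 1.138, -0.21], TCP at [0.266, 0.593, 0.227] pointing down, gripper open.
Joint ranges: [-2.88, 2.88], [-0.31, 2.03], [-1.54, 1.56], [0.2, 2.42], [-1.41, 4.55], [0.19, 2.02], [-2.57, 2.57]. Speed limits (rad/s): [2.57, 2.57, 3.14, 3.14, 3.14, 3.14, 3.14].

### API

Orientations are given as a rotation vector (axis times angle).
In Python, from rig import robot gives the robot as it stands. The module is installed in compiled form; this text tells all that it offers. Calls block until the motion is done:
- robot.move_to(position, orientation): joint-space move of the TCP to a pose.
- robot.movel(position, rotation=None, feed=0.15): straight line of the TCP; rotation=None keeps the orientation; feed is the mean speed in m/s.
- robot.move_joints(angles): joint-space move.
- robot.open_gripper() and robot.close_gripper(f_grip=None): open the fingers fully, or close them until they stop; f_grip is the grip in N (None keeps the last).
- robot.sleep(seconds).
- robot.solve_ik(position, orientation): joint angles nearest the present ones, or None.
- robot.grab_frame(name): name is "side" or "top"; returns a dict with "image" (420x560x3 uint8, red, green, blue), "z_map" (420x560 float32, m along the optical axis (not along the pixel's ray), 0 where there is no reading), "fx", "fy", "cx", "cy" (pixels), "R" (3x3) and "t" (3): a world point X has camera coordinates R X + t. Camera axes: x right, y down, z forward; pixel columns grow to the right and rows downward; lengths in m; the calibration is good to about 2 mm. A picture is of the moment at which its call begins.
A pose or a line that the arm cannot do raises robot.Unreachable and nothing moves.
- robot.job_done(): hands the job in; it is judged then, once.
Readings, each from a call of its own:
- robot.get_time_s(): time.
- robot.get_joint_positions(): joint angles.
- robot.get_joint_velocities(): joint speeds.
- robot.get_effort(): joint torques, N m.
- robot.get_tcp_pos(): TCP position.
- robot.get_orientation(): TCP orientation.
- robot.get_ft_force(): force on the tool from outside, world axes, zero at the start.
- robot.get_wrist_torque(): the same for the moment, N m.
- robot.get_opening(): opening from 0.0 (shut) to 1.0 (fully open).
- robot.get_grasp_force(): force on a finger pad.
Only numpy, scipy, OpenCV 4.12 (cv2) and the standard library are available. Lean on these libraries where they do the work, as an engineer would, in place of code of your own. Each camera call takes 0.05 s, during which the arm holds its last target. There are 200 camera calls.

### The job

Lay the wooden printing frame (the one with the hand rail on its back) flat on the clamping board, long side against the long back fence and end against the short side stop, then turn the eccentric knob clockwise until its lobe presses firmly on the frame and stays tight. The frame holds glass, so set it down, do not drop or tip it, and leave the other things where they are.

Things in the scene. Friction and masses are not known exactly. Their poses are not given: they have to be found in the camera images.
- frame_grip (a point): middle of the contact printing frame, on its hand rail, 42 mm above the underside: where to grip it, closing across the rail's 14 mm (own x). The rail is pale wood, 90 mm long (own y), standing up from the middle of the frame's back from 19 to 52 mm above the underside
- frame: contact printing frame, loose, 0.25 to 0.5 kg, lying back up: a brown wooden rectangle 140 mm long (own y), 100 mm wide (own x), rim 24 mm thick, with a hand rail on its back. Either way round will do. Origin: centre of the underside
- jig: clamping board, fixed, plywood 12 mm thick, -107 to +107 mm in own x and -98 to +138 mm in own y from its origin at table height. It carries the back fence along its +x (far) edge, the side stop at its -y (right) edge and the eccentric knob on its near side
- fence (a point): middle of the back fence's inner face at the board's top: aluminium bar 190 mm long along the board's y, 16 mm thick, 20 mm high above the board; faces the board's -x
- stop (a point): middle of the side stop's inner face at the board's top: aluminium bar 75 mm long along the board's x, 16 mm thick, 20 mm high above the board; faces the board's +y
- seat (a point): point on the board's top face under the middle of the frame when its long side is against the fence and its end against the side stop: 50 mm from the fence's face, 70 mm from the stop's. Axes as the board's: x square to the fence and towards it, y away from the side stop, z up
- cam_grip (a point): on the eccentric knob's upright axis, 50 mm above the board, where to grip its black bar handle: 46 mm long (own x), 14 mm thick, from 27 to 62 mm above the board. The axis is 85 mm from the seat towards the board's -x. Own x axis turns with the bar
- lobe: the eccentric knob, bar handle and lobe in one: the lobe is a steel disc 60 mm across under the bar, from 3 to 21 mm above the board, its centre 12 mm off the turning axis towards own -x, in line with the bar. Origin: on the turning axis at the board's top face
- cam (a joint): knob angle, rad, 0 to 2.9, grows clockwise seen from above; bar yaw = board yaw - angle. At 0 the lobe points away from the fence and a frame on the fence has 17 mm of room (12 mm to the bar); the disc reaches 30 - 12 cos(angle) mm towards the fence and meets that frame at about 2.0. Stiff (0.08 N m friction), stays where left; about 0.1 to 0.15 rad past first touch it is tight and locks itself
- loupe: bystander, to be left alone: film loupe: black cylinder 36 mm across, 38 mm tall, standing on the board's near left corner
- tin: bystander, to be left alone: flat round aluminium film tin, 120 mm across, 20 mm high, far side of the table
- small_frame: bystander, to be left alone: smaller dark wooden picture frame with a flat paper face and no hand rail, 110 x 85 x 16 mm, far side of the table
- scissors: bystander, to be left alone: closed orange-handled scissors, 180 mm long, lying near the robot; origin near the pivot
- plate_box: bystander, to be left alone: cardboard plate box with a grey lid, 135 x 105 x 57 mm, left side of the table
- jar: bystander, to be left alone: amber glass jar with a black cap, 60 mm across, 85 mm tall, left side of the table
Mind the look-alikes: they are no part of the job. Several things have the shape of the frame; the one meant has the colours described above.

How it is judged:
By the outcome, as a careful person would: the job done as asked, in the order asked, and still so for the second after the job is handed in, with the robot touching nothing.
It also fails if it takes over 61 s, if anything falls off the work surface, if the arm or the gripper's body presses on something with over 40 N, if the wrist force passes 120 N, or if a joint passes its speed limit or range.

## Working session

There is one attempt and no reset: what is moved stays moved. The work goes in short steps, each a Python script; the robot and the scene stay as the last script left them, time stands still between calls to the robot, and variables do not carry over. Pictures are saved under pics/ and viewed, at most 10 in all, crops included, and the job is handed in when it is done.

```bash
mkdir -p pics
cat > h.py <<'E'
import numpy as np, cv2
from rig import robot
def cloud(f):
    z=f["z_map"]; v,u=np.indices(z.shape)
    P=np.stack([(u-f["cx"])/f["fx"]*z,(v-f["cy"])/f["fy"]*z,z],-1)
    return (P-f["t"])@f["R"]   # R^T (P-t)
E
python3 - <<'E'
from h import *
for n in("top","side"):
    f=robot.grab_frame(n); cv2.imwrite(f"pics/{n}0.png",f["image"][...,::-1]); np.savez(f"{n}0.npz",**f)
    print(n,f["fx"],f["cx"],f["cy"],f["R"].round(3).tolist(),f["t"], -f["R"].T@f["t"], (f["z_map"]==0).mean())
print(robot.get_time_s(),robot.get_orientation())
E
```

```text
top 395.72906958229254 279.5474913149844 205.84093829213396 [[-0.014, -1.0, -0.004], [-0.988, 0.014, -0.155], [0.155, 0.002, -0.988]] [0.0628244  0.53782013 1.07622681] [0.36475586 0.05324923 1.14698703] 0.0038775510204081634
side 514.7085929151217 276.3133743468161 213.4903411967498 [[0.892, -0.452, -0.006], [-0.248, -0.479, -0.842], [0.378, 0.753, -0.539]] [-0.46263277  0.188531    1.32857055] [-0.04217775 -1.11906162  0.87212089] 0.003715986394557823
0.1 [-6.57473110e-01 -3.07161503e+00  2.67878301e-03]
```

View pics/top0.png

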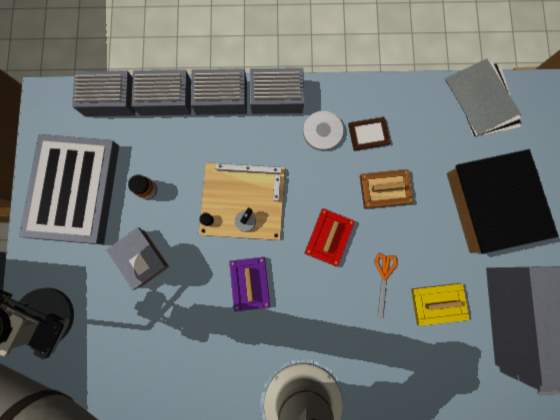

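View pics/side0.png

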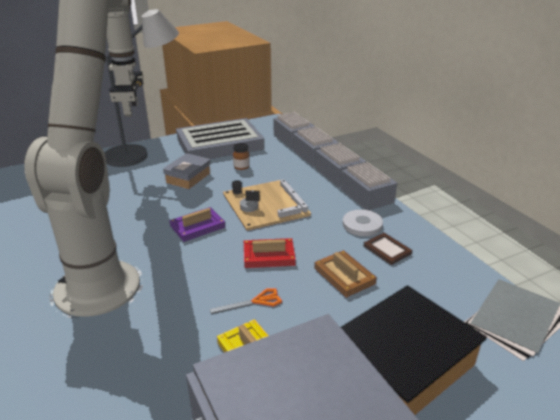

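The top view shows the brown frame at about (387,188), and the board at (243,200) with its fence at (248,168), stop at (277,188), knob at (246,218) and loupe at (207,219). The red, purple and yellow frames are look-alikes. The side view agrees, with the frame at (345,272) and the board at (268,203).

Run:
```python
from h import *
def rect(P): 
    (c,s,a)=cv2.minAreaRect((P[:,:2]*1000).astype(np.float32)); return np.round(c,1),np.round(s,1),round(a,2)
for n,(fr,jg) in {"top":((355,165,418,212),(195,155,292,245)),"side":((310,248,382,298),(220,172,315,230))}.items():
    f=dict(np.load(n+"0.npz")); C=cloud(f); im=f["image"]; hsv=cv2.cvtColor(im,cv2.COLOR_RGB2HSV)
    def sub(b): s=np.s_[b[1]:b[3],b[0]:b[2]]; return C[s],hsv[s]
    c,h=sub(fr); wood=(h[...,0]<25)&(h[...,1]>90)
    table=c[h[...,0]>90]; print(n,"table z",np.median(table[:,2]))
    print(" heights",np.histogram(c[wood][:,2],np.arange(0,.065,.005)))
    print(" frame all",rect(c[wood&(c[...,2]>.015)&(c[...,2]<.03)]))
    print(" rail",(r:=c[(c[...,2]>.045)&(c[...,2]<.06)]).shape,rect(r),r.mean(0))
    c,h=sub(jg); z=c[...,2]
    print(" jig heights",np.histogram(z,np.arange(0,.1,.005)))
    grey=(h[...,1]<70)&(h[...,2]>110)
    wd=(h[...,0]<28)&(h[...,1]>80)&(z<.02)&(z>.006); print(" board",rect(c[wd]))
    al=grey&(z>.026)&(z<.038)
    k,l,st,ce=cv2.connectedComponentsWithStats(al.astype(np.uint8))
    for i in range(1,k):
        if st[i,4]>15: print(" alu",st[i],rect(c[l==i]),c[l==i].mean(0).round(4))
    hi=z>.045
    k,l,st,ce=cv2.connectedComponentsWithStats(hi.astype(np.uint8))
    for i in range(1,k):
        if st[i,4]>8: print(" high",st[i],rect(c[l==i]),c[l==i].mean(0).round(4))
f=dict(np.load("top0.npz")); cv2.imwrite("pics/crop.png",cv2.resize(f["image"][150:250,190:300,::-1],None,fx=6,fy=6,interpolation=cv2.INTER_CUBIC)[:600])
```

```text
top table z 0.0008403444156992567
 heights (array([  6,   9,  34, 333, 707, 373,  21,   9,  11,  39, 105,  19]), array([0.   , 0.005, 0.01 , 0.015, 0.02 , 0.025, 0.03 , 0.035, 0.04 ,
       0.045, 0.05 , 0.055, 0.06 ]))
 frame all (array([ 589.7, -255. ]), array([ 98.4, 141.4]), 4.71)
 rail (163, 3) (array([ 590.6, -254.8]), array([14.3, 90.3]), 4.26) [ 0.59016413 -0.25361483  0.05186215]
 jig heights (array([1667,  640, 3543,  671,   32,   85,  565,  139,   14,   58,   73,
          5,    4,    7,   48,   34,    0,    0,    0]), array([0.   , 0.005, 0.01 , 0.015, 0.02 , 0.025, 0.03 , 0.035, 0.04 ,
       0.045, 0.05 , 0.055, 0.06 , 0.065, 0.07 , 0.075, 0.08 , 0.085,
       0.09 , 0.095]))
 board (array([560.9, 164.3]), array([234. , 212.7]), 85.41)
 alu [ 21   8  65  10 365] (array([653.6, 145.4]), array([187.2,  17.3]), 85.78) [0.6531 0.1451 0.0322]
 alu [ 78  19   7  26 128] (array([596.7,  63.8]), array([15.6, 75.3]), 85.88) [0.5956 0.064  0.0328]
 alu [ 40  56  18  20 155] (array([496.2, 162.8]), array([57.1, 40.6]), 29.23) [0.4943 0.1642 0.0333]
 high [ 45  52  13  17 107] (arr
[... 635 characters left out ...]
   35,   57,   31,
         19,   18,   28,   34,    6,    0,    0,    0]), array([0.   , 0.005, 0.01 , 0.015, 0.02 , 0.025, 0.03 , 0.035, 0.04 ,
       0.045, 0.05 , 0.055, 0.06 , 0.065, 0.07 , 0.075, 0.08 , 0.085,
       0.09 , 0.095]))
 board (array([555.8, 159.5]), array([242.6, 209.6]), 86.73)
 alu [ 58   7  30  35 271] (array([615.1, 147.7]), array([199.6,  97.3]), 83.63) [0.6311 0.1096 0.0305]
 alu [20 26  8 10 55] (array([482.9, 160.6]), array([57.7, 20.7]), 73.97) [0.483  0.1563 0.0319]
 high [12  8 10  6 46] (array([505.3, 262.6]), array([31.9, 35.3]), 8.99) [0.5045 0.2601 0.0488]
 high [ 25  18  15  11 147] (array([508.7, 146.1]), array([21.6, 45.9]), 58.99) [0.5077 0.1434 0.0623]
```

View pics/crop.png

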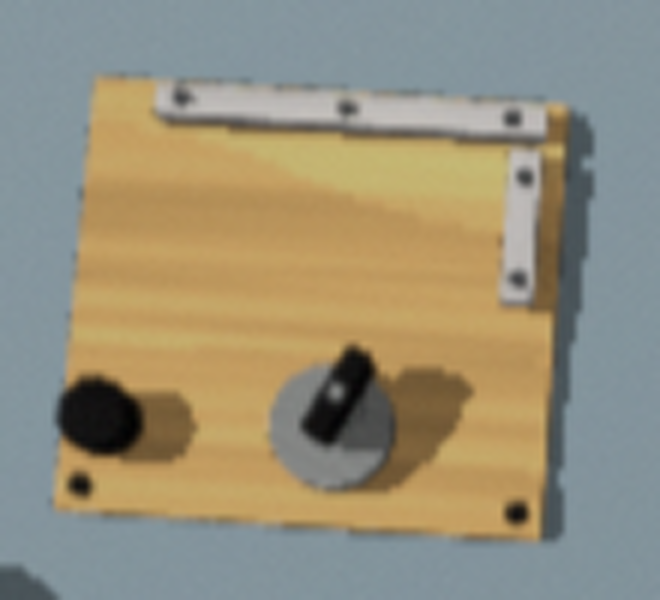

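The top-view fits agree with each other: seat minus 85 mm along the board's x lands on the measured bar. The full-open fingers would reach the bar at the seat, so I'll grip the rail 15 mm off centre, towards the frame's +y, and clear it.

```bash
cat >> h.py <<'E'
from scipy.spatial.transform import Rotation as Ro
YB=np.radians(-4.2); ex=np.array([np.cos(YB),np.sin(YB),0]); ey=np.array([-np.sin(YB),np.cos(YB),0])
SEAT=np.array([.5946,.1410,.012]); CAM=SEAT-.085*ex
FR=np.array([.5905,-.2558,0]); YF=np.radians(4.5); BAR=np.radians(-29.6)
up=np.array([0,0,1.])
def rot(yaw): # tool down, closing line at yaw
    y=np.array([np.cos(yaw),np.sin(yaw),0]); z=-up
    return Ro.from_matrix(np.c_[np.cross(y,z),y,z]).as_rotvec()
E
python3 - <<'E'
from h import *
for k in(0,np.pi):
    g=FR+.015*np.array([-np.sin(YF),np.cos(YF),0])
    for nm,p,y in[("pick",g+.026*up,YF+k),("pick hi",g+.16*up,YF+k),("place",SEAT+.015*ey+.026*up,YB+k),("place hi",SEAT+.015*ey+.15*up,YB+k)]+[("cam%.1f"%a,CAM+.031*up,YB-a+np.pi/2+k) for a in(.44,1,1.5,2,2.3)]:
        q=robot.solve_ik(p,rot(y)); print(round(k,1),nm,None if q is None else np.round(q,2))
E
```

```text
0 pick [ 0.21  0.69  0.19  1.73 -0.18  0.74  0.56]
0 pick hi [ 0.15  0.52  0.27  1.67 -0.16  0.98  0.55]
0 place [-0.25  0.64 -0.06  1.77  0.06  0.73 -0.42]
0 place hi [-0.22  0.48 -0.1   1.71  0.06  0.96 -0.42]
0 cam0.4 [-0.13  0.53 -0.25  1.98  0.21  0.65  0.54]
0 cam1.0 [-0.21  0.52 -0.15  1.98  0.13  0.64  0.05]
0 cam1.5 [-0.28  0.52 -0.07  1.99  0.06  0.64 -0.38]
0 cam2.0 [-0.35  0.52  0.02  1.99 -0.02  0.63 -0.82]
0 cam2.3 [-0.38  0.52  0.06  1.99 -0.05  0.63 -1.09]
3.1 pick [-0.37  1.06  1.12  1.75 -1.08  1.1  -1.93]
3.1 pick hi [-0.45  0.98  1.35  1.68 -0.99  1.33 -1.97]
3.1 place [ 0.16  0.73 -0.63  1.76  0.56  0.84  2.34]
3.1 place hi [ 0.17  0.56 -0.65  1.69  0.38  1.02  2.47]
3.1 cam0.4 [-1.02  0.72  0.9   2.01 -0.8   0.81 -1.72]
3.1 cam1.0 [-1.23  1.11  1.35  2.01 -1.23  1.19 -1.98]
3.1 cam1.5 [ 0.18  0.61 -0.64  1.97  0.54  0.73  2.35]
3.1 cam2.0 [ 0.1   0.58 -0.54  1.97  0.45  0.7   1.92]
3.1 cam2.3 [ 0.05  0.57 -0.48  1.97  0.4   0.69  1.67]
```

Run:
```python
from h import *
g=FR+.015*np.array([-np.sin(YF),np.cos(YF),0]); r=rot(YF)
robot.move_to(g+.22*up,r); robot.movel(g+.06*up,feed=.2)
f=robot.grab_frame("top"); cv2.imwrite("pics/pre.png",cv2.resize(f["image"][140:240,320:450,::-1],None,fx=5,fy=5))
robot.movel(g+.0265*up,feed=.05)
print("down",robot.get_ft_force(),robot.get_tcp_pos())
robot.close_gripper(40)
print("shut",robot.get_ft_force(),robot.get_opening()*92,robot.get_grasp_force(),robot.get_wrist_torque())
robot.movel(g+.0365*up,feed=.03)
print("lift",robot.get_ft_force(),robot.get_wrist_torque(),robot.get_opening()*92,robot.get_time_s())
f=robot.grab_frame("side"); cv2.imwrite("pics/lift.png",cv2.resize(f["image"][200:320,280:430,::-1],None,fx=5,fy=5))
```

```text
down [-0.54247265 -0.538941    0.86105452] [ 0.58938508 -0.24095557  0.02648396]
shut [-0.08595354  0.86243134  0.51655918] 13.64182008400429 39.991925954818726 [-0.09836435  0.00382421 -0.05963994]
lift [-0.03443035  0.20091897 -3.07269009] [-0.04719964 -0.00209128  0.00874412] 14.03000555004645 6.7167
```

View pics/lift.png

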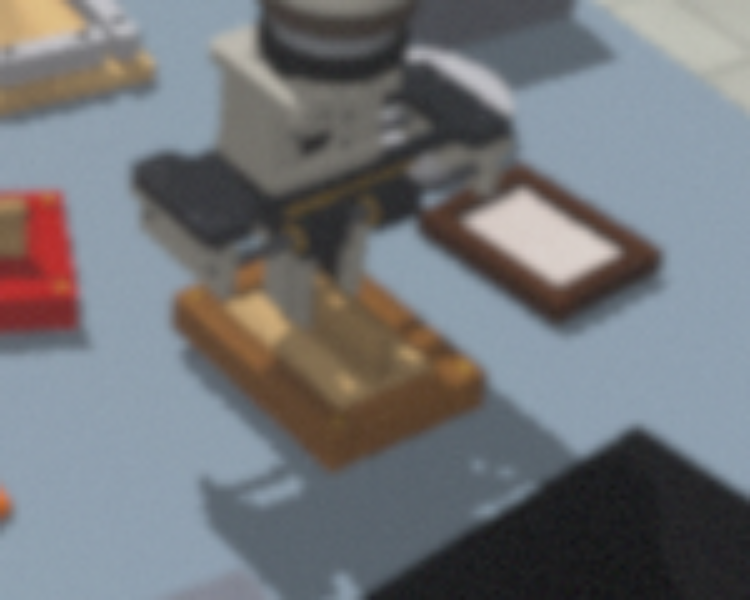

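The frame is held and hangs level just clear of the table. Next I'll carry it over, lower it with 4 mm gaps until it touches, and then slide it home by force.

Run:
```python
from h import *
p=robot.get_tcp_pos(); robot.movel(np.r_[p[:2],.16],feed=.2)
G=SEAT+.015*ey-.004*ex+.004*ey; r=rot(YB)
robot.move_to(np.r_[G[:2],.16],r); robot.movel(np.r_[G[:2],.06],feed=.15); robot.movel(np.r_[G[:2],.044],feed=.04)
robot.sleep(.2); f0=robot.get_ft_force(); print("air",f0)
z=.044
while z>.035:
    z-=.001; robot.movel(np.r_[G[:2],z],feed=.02); f=robot.get_ft_force()-f0
    if f[2]>1.2: break
print("touch",z,f,robot.get_tcp_pos())
P=np.r_[G[:2],z]
def push(P,d,lim,n=10):
    for i in range(n):
        P=P+.001*d; robot.movel(P,feed=.02); f=robot.get_ft_force()-f0
        print(i+1,np.round([f@ex,f@ey,f[2]],1))
        if f@d<-lim: break
    return P
P=push(P,ex,7); P=push(P,-ey,7)
f=robot.get_ft_force()-f0; print(np.round([f@ex,f@ey,f[2]],1),robot.get_wrist_torque(),robot.get_tcp_pos(),robot.get_time_s())
f=robot.grab_frame("top"); np.savez("t1.npz",**f); cv2.imwrite("pics/seat.png",cv2.resize(f["image"][150:250,190:300,::-1],None,fx=6,fy=6,interpolation=cv2.INTER_CUBIC))
```

```text
air [-0.1853478   0.7598719  -3.01789128]
touch 0.039999999999999994 [ 1.32119244 -1.7717      1.49079528] [0.59191161 0.16021089 0.03989688]
1 [-0.3 -1.3  0.3]
2 [-0.2 -1.5  0.4]
3 [ 1.1 -1.3  0.1]
4 [-0.4 -0.7  1.1]
5 [-1.  -0.5  1.3]
6 [-4.5 -0.3  2. ]
7 [-6.8 -1.5  3.7]
8 [-8.1  0.1  3.9]
1 [-9.3  1.4  3.8]
2 [-8.2  2.2  2.5]
3 [-8.4  3.5  1.9]
4 [-7.7  3.6  0.9]
5 [-7.7  2.9  0.9]
6 [-7.6  2.9  1.4]
7 [-7.2  5.2  0.9]
8 [-7.2  6.7  1. ]
9 [-6.3  8.5  0.4]
[-6.3  8.5  0.4] [ 2.1198266   1.70455389 -0.40757603] [0.59657127 0.15631694 0.03937615] 15.8333
```

View pics/seat.png

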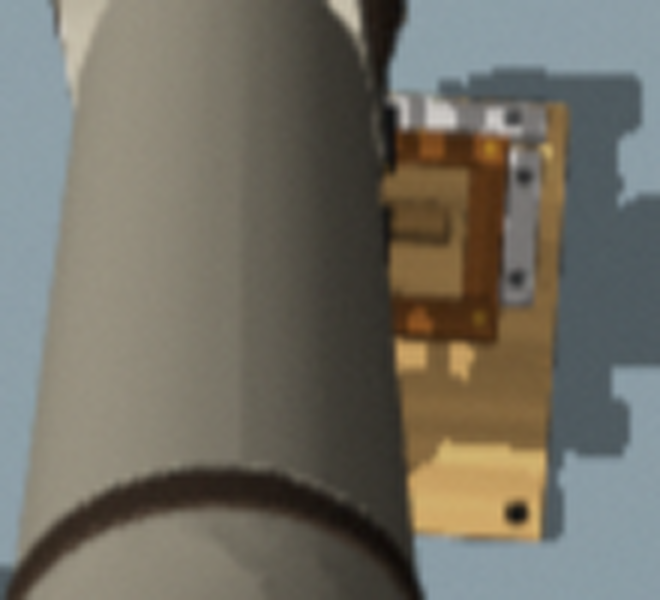

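The frame sits against both bars, and the TCP ended within about 1 mm of the predicted seat. Now I'll relax the arm, release and check.

Run:
```python
from h import *
p=np.array(robot.get_tcp_pos()); robot.movel(p+.0005*ex-.0005*ey,feed=.02); robot.sleep(.2)
print(robot.get_ft_force(),robot.get_wrist_torque())
robot.open_gripper(); p=np.array(robot.get_tcp_pos()); print(p,robot.get_ft_force(),robot.get_opening())
robot.movel(np.r_[p[:2],.13],feed=.15)
robot.move_to([.42,-.1,.25],rot(YB))
f=robot.grab_frame("top"); np.savez("t2.npz",**f); cv2.imwrite("pics/rel.png",cv2.resize(f["image"][150:250,190:300,::-1],None,fx=6,fy=6,interpolation=cv2.INTER_CUBIC))
def rect(P): 
    (c,s,a)=cv2.minAreaRect((P[:,:2]*1000).astype(np.float32)); return np.round(c,1),np.round(s,1),round(a,2)
C=cloud(f); d=C-SEAT; x=d@ex*1000; y=d@ey*1000; z=C[...,2]*1000
hsv=cv2.cvtColor(f["image"],cv2.COLOR_RGB2HSV)
m=(abs(x)<30)&(abs(y)<55)&(z>56)&(z<72); print("rail",rect(C[m]),"rel seat",x[m].mean(),y[m].mean())
m=(abs(x)<58)&(abs(y)<80)&(z>28)&(z<44)&(hsv[...,1]>120)&(hsv[...,0]<25); print("frame",rect(C[m]))
m=(abs(x+85)<30)&(abs(y)<30)&(z>60); print("bar",rect(C[m])); print(robot.get_time_s())
```

```text
[-2.98483368  2.76959816 -3.59827959] [ 0.82574128  1.08593627 -0.26494452]
[0.59701413 0.15578191 0.03933075] [ 0.14362614  0.4210041  -0.07889889] 1.0013278318519163
rail (array([595.4, 141.3]), array([87.4, 14.7]), 85.37) rel seat 0.09886851518165238 0.28591806699347955
frame (array([594. , 142.6]), array([139.1,  97.8]), 85.65)
bar (array([511. , 148.5]), array([14.3, 45.5]), 60.3)
19.875
```

View pics/rel.png

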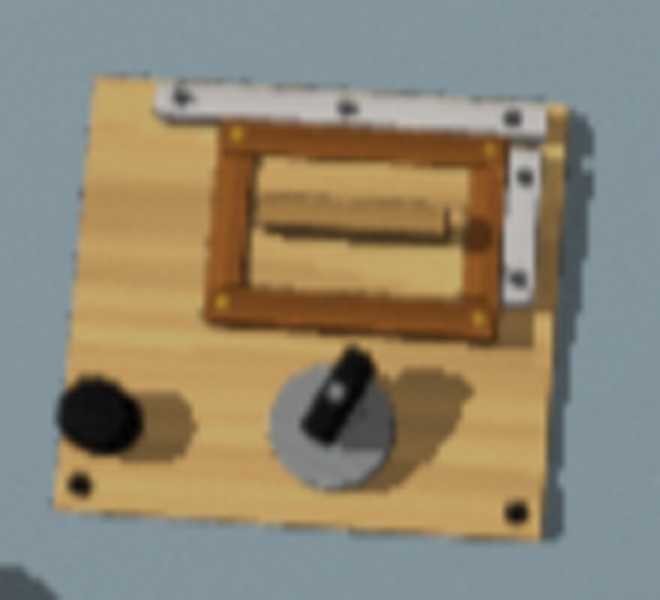

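The picture shows the frame flat, long edge along the fence and end at the stop (about (503,230) in the crop), with its yaw matching the board's. The bar hasn't moved. Now the knob.

Run:
```python
from h import *
c=np.array([.5107,.1473,0]); a0=YB-BAR
R=lambda a: rot(YB-a+np.pi/2)
robot.move_to(np.r_[c[:2],.15],R(a0)); robot.movel(np.r_[c[:2],.044],feed=.1)
print("down",robot.get_ft_force())
robot.close_gripper(45); robot.sleep(.1)
print("shut",robot.get_ft_force(),robot.get_opening()*92,robot.get_tcp_pos(),robot.get_wrist_torque())
P=np.r_[c[:2],.044]; a=a0
while a<2.0:
    a=min(a+.3,2.0) ; robot.move_to(P,R(a))
    f=robot.get_ft_force(); print(round(a,2),np.round([f@ex,f@ey,f[2]],1),np.round(robot.get_wrist_torque(),2),robot.get_opening()*92,round(robot.get_time_s(),2))
```

```text
down [-0.13170525 -0.41475768 -0.1772413 ]
shut [ 3.18513657  4.55073115 -3.99143968] 13.538230391646138 [0.51148887 0.14858588 0.04412894] [ 0.82124565 -0.56534954  0.00752203]
0.74 [ 3.1  4.9 -4. ] [ 0.76 -0.56 -0.1 ] 13.775234583958134 23.81
1.04 [ 2.2  5.7 -2.8] [ 0.82 -0.49 -0.08] 13.875861186933326 24.15
1.34 [ 1.3  4.6 -1.4] [ 0.87 -0.35 -0.13] 14.15368760044114 24.49
1.64 [ 1.1  5.2 -0.3] [ 0.95 -0.12 -0.04] 14.050904542099639 24.83
1.94 [-0.   5.2  1.8] [ 1.03  0.06 -0.07] 14.037094526412965 25.18
2.0 [-1.6  5.   1.4] [ 1.09  0.17 -0.09] 14.026445682819622 25.43
```

Run:
```python
from h import *
P=np.array([.5112,.1483,.044]); a=2.0; n=0
while a<2.65:
    a+=.04; robot.move_to(P,rot(YB-a+np.pi/2)); robot.sleep(.05)
    f=robot.get_ft_force(); y=Ro.from_rotvec(robot.get_orientation()).as_matrix()[:,1]; act=YB+np.pi/2-np.arctan2(y[1],y[0])
    t=robot.get_wrist_torque(); print(round(a,2),round(act,3),np.round([f@ex,f@ey,f[2]],1),np.round(t,2),round(robot.get_time_s(),2))
    if abs(t[2])>1.0 or np.linalg.norm(f)>45: break
```

```text
2.04 2.029 [-4.   3.7  5.1] [0.62 0.54 0.51] 25.73
2.08 2.068 [-4.   1.8  6.7] [0.49 0.73 0.86] 26.02
2.12 2.108 [-4.   2.7  6.2] [0.45 0.88 0.94] 26.32
2.16 2.147 [-3.9  1.2  7. ] [0.27 0.9  1.19] 26.62
```

Run:
```python
from h import *
P=np.array([.5112,.1483,.044])
for a in (2.19,2.22):
    robot.move_to(P,rot(YB-a+np.pi/2)); robot.sleep(.1)
    f=robot.get_ft_force(); t=robot.get_wrist_torque(); print(a,np.round(f,1),np.round(t,2))
    if t[2]>1.5: break
robot.open_gripper(); robot.sleep(.1); print(robot.get_ft_force(),robot.get_wrist_torque())
robot.movel(P+.1*up,feed=.15); robot.move_to([.42,-.1,.25],rot(YB)); robot.sleep(.3)
f=robot.grab_frame("top"); cv2.imwrite("pics/fin.png",cv2.resize(f["image"][150:250,190:300,::-1],None,fx=6,fy=6,interpolation=cv2.INTER_CUBIC))
def rect(P): 
    (c,s,a)=cv2.minAreaRect((P[:,:2]*1000).astype(np.float32)); return np.round(c,1),np.round(s,1),round(a,2)
C=cloud(f); d=C-SEAT; x=d@ex*1000; y=d@ey*1000; z=C[...,2]*1000
m=(abs(x)<30)&(abs(y)<55)&(z>56)&(z<72); print("rail",rect(C[m]),"rel seat",x[m].mean(),y[m].mean())
m=(abs(x+85)<30)&(abs(y)<30)&(z>60); print("bar",rect(C[m])); print(robot.get_time_s())
```

```text
2.19 [-4.8  1.3  7.1] [0.18 0.97 1.31]
2.22 [-4.   1.6  9.3] [0.13 1.01 1.29]
[ 0.6111251   0.39864118 -0.25211212] [-0.09115706  0.1431074   0.04291019]
rail (array([595.5, 141.5]), array([87.9, 14.3]), 85.63) rel seat 0.1492764023627191 0.5842993636365158
bar (array([510.8, 148.5]), array([45.5, 14. ]), 58.94)
30.9667
```

View pics/fin.png

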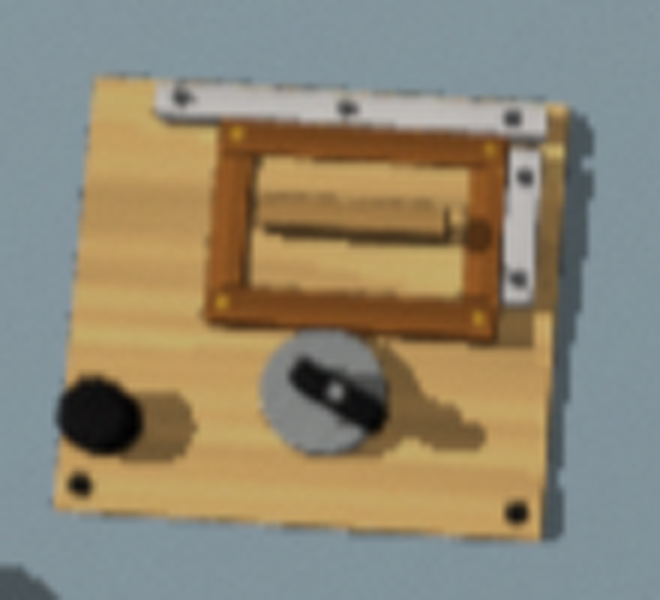

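The lobe now touches the frame, but the bar reads about 2.04 rad while the wrist was at 2.2. The torque levelled off at 1.3 N m, so the pads twisted on the bar. I'll regrip square at 60 N and turn further.

Run:
```python
from h import *
P=np.array([.5112,.1480,.044]); b=2.04
R=lambda a: rot(YB-a+np.pi/2)
robot.move_to(P+.1*up,R(b)); robot.movel(P,feed=.1); robot.close_gripper(60); robot.sleep(.1)
y=lambda: YB+np.pi/2-np.arctan2(*Ro.from_rotvec(robot.get_orientation()).as_matrix()[1::-1,1])
print("shut",y(),robot.get_opening()*92,robot.get_wrist_torque(),robot.get_ft_force())
a=b
while a<2.4:
    a+=.03; robot.move_to(P,R(a)); robot.sleep(.05); t=robot.get_wrist_torque()
    print(round(a,2),round(y(),3),np.round(t,2),np.round(robot.get_ft_force(),1),round(robot.get_opening()*92,2))
    if t[2]>1.9: break
robot.open_gripper(); robot.sleep(.1)
robot.movel(P+.1*up,feed=.15); robot.move_to([.42,-.1,.25],rot(YB)); robot.sleep(.3)
for n in("top","top"):
    f=robot.grab_frame(n); C=cloud(f); d=C-SEAT; x=d@ex*1000; yy=d@ey*1000; z=C[...,2]*1000
    m=(abs(x+85)<30)&(abs(yy)<30)&(z>60); q=C[m][:,:2]; w,v=np.linalg.eigh(np.cov(q.T)); v=v[:,1]
    print("bar pca angle",YB-np.arctan2(v[1],v[0]) , cv2.minAreaRect((q*1000).astype(np.float32)))
    m=(abs(x)<30)&(abs(yy)<55)&(z>56)&(z<72); print("rail rel seat",x[m].mean(),yy[m].mean())
print(robot.get_time_s())
cv2.imwrite("pics/fin2.png",cv2.resize(f["image"][150:250,190:300,::-1],None,fx=6,fy=6,interpolation=cv2.INTER_CUBIC))
```

```text
shut 2.0393796937761017 13.353218938206162 [ 0.22969149  1.00856411 -0.00129389] [-4.6330007   2.51553681  3.85454874]
2.07 2.066 [0.26 1.04 0.82] [-4.3  1.6  3.9] 13.32
2.1 2.095 [0.2  1.04 1.32] [-5.2  1.   4.1] 13.81
2.13 2.125 [0.12 1.17 1.38] [-3.9  0.5  4.7] 14.3
2.16 2.155 [0.   1.24 1.4 ] [-5.3  0.5  7. ] 14.38
2.19 2.184 [-0.1   1.25  1.66] [-5.9  0.7  5.2] 14.89
2.22 2.214 [-0.18  1.36  1.65] [-6.4  0.2  6. ] 14.95
2.25 2.244 [-0.31  1.5   1.55] [-6.4 -0.1  7.1] 15.57
2.28 2.273 [-0.36  1.46  1.94] [-6.3 -1.2  7.2] 16.3
bar pca angle -1.0892531426781948 ((510.5644226074219, 148.31442260742188), (44.83039093017578, 13.715641975402832), 58.388893127441406)
rail rel seat 0.14779445779164346 0.8738263688094082
bar pca angle -1.0775839288987485 ((510.56024169921875, 148.41925048828125), (44.47483444213867, 13.865474700927734), 57.713958740234375)
rail rel seat 0.16328297233521707 0.7043388289398045
40.5917
```

The opening trace suggests the bar reached about 2.12 under load and then sprang back to about 2.06, so it isn't locked yet. I'll go further and track the bar angle from the jaw opening.

```bash
cat > turn.py <<'E'
from h import *
P=np.array([.5108,.1480,.044]); b=2.06
R=lambda a: rot(YB-a+np.pi/2)
robot.move_to(P+.07*up,R(b)); robot.movel(P,feed=.15); robot.close_gripper(60)
o0=robot.get_opening()*92; print("shut",o0,robot.get_wrist_torque())
a=2.12
while a<2.66:
    a+=.06; robot.move_to(P,R(a)); t=robot.get_wrist_torque(); o=robot.get_opening()*92
    print(round(a,2),"bar~",round(a-(o-o0)/19,3),np.round(t,2),np.round(robot.get_ft_force(),1),round(o,2),round(robot.get_time_s(),2))
    if t[2]>3.2 or a-(o-o0)/19>2.22: break
f=robot.grab_frame("side"); cv2.imwrite("pics/grip.png",cv2.resize(f["image"][150:250,190:330,::-1],None,fx=5,fy=5))
E
python3 turn.py
```

```text
shut 13.652509197698436 [0.05773678 0.6761319  0.24346493]
2.18 bar~ 2.12 [0.24 0.98 1.35] [-4.6  0.7  4. ] 14.79 43.79
2.24 bar~ 2.145 [0.13 1.13 1.65] [-5.9  1.2  4.8] 15.45 44.04
2.3 bar~ 2.142 [-0.1   1.28  1.85] [-6.   0.8  6.5] 16.66 44.29
2.36 bar~ 2.154 [-0.32  1.43  1.89] [-5.7 -0.8  8.6] 17.56 44.54
2.42 bar~ 2.177 [-0.55  1.65  2.1 ] [-7.8 -1.9 10.1] 18.27 44.79
2.48 bar~ 2.174 [-0.06  1.53  1.34] [-7.7 -0.3  9.6] 19.46 45.04
2.54 bar~ 2.186 [-0.15  1.64  2.18] [-6.8 -0.7  9.9] 20.38 45.29
2.6 bar~ 2.222 [-0.12  1.59  3.18] [-7.2 -0.8 10.4] 20.83 45.54
```

Run:
```python
from h import *
robot.open_gripper(); p=np.array(robot.get_tcp_pos())
robot.movel(p+.09*up,feed=.2); robot.move_to([.42,-.1,.25],rot(YB))
for i in range(3):
    f=robot.grab_frame("top"); C=cloud(f); d=C-SEAT; x=d@ex*1000; yy=d@ey*1000; z=C[...,2]*1000
    m=(abs(x+85)<30)&(abs(yy)<30)&(z>60); q=C[m][:,:2]; w,v=np.linalg.eigh(np.cov(q.T)); v=v[:,1]
    m2=(abs(x)<30)&(abs(yy)<55)&(z>56)&(z<72)
    print("bar",np.pi+YB-np.arctan2(v[1],v[0]),np.pi+YB-np.radians(cv2.minAreaRect((q*1000).astype(np.float32))[2]),"rail",x[m2].mean(),yy[m2].mean())
print(robot.get_time_s())
cv2.imwrite("pics/fin3.png",cv2.resize(f["image"][150:250,190:300,::-1],None,fx=6,fy=6,interpolation=cv2.INTER_CUBIC))
```

```text
bar 2.0913755185437832 2.099711783930208 rail 0.3011252264722528 1.0743348115199318
bar 2.108901956478243 2.1127180634829097 rail 0.1591771173831399 1.060423548350844
bar 2.101144526507225 2.107544739907376 rail 0.24733963932518419 1.0818564573240934
48.675
```

View pics/fin3.png

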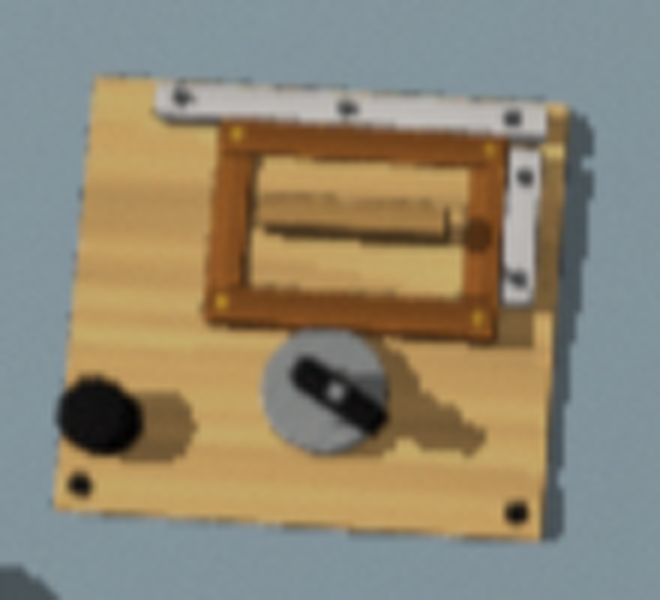

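The bar now holds at about 2.10, up from 2.04 and 2.06 after the earlier turns, and the frame is still seated. At about 0.09 rad past touch it's just short of tight. There's time for one more short turn.

```bash
sed -e 's/b=2.06/b=2.10/' -e 's/^a=2.12/a=2.34/' -e 's/a<2.66/a<2.72 and robot.get_time_s()<53.5/' -e 's/>2.22/>2.27/' -e 's/t\[2\]>3.2/t[2]>3.6/' -e '/grab_frame/d' turn.py > turn2.py
cat >> turn2.py <<'E'
robot.open_gripper(); robot.movel(np.array(robot.get_tcp_pos())+.08*up,feed=.2)
print("up",robot.get_time_s(),robot.get_ft_force())
f=robot.grab_frame("side"); cv2.imwrite("pics/end.png",cv2.resize(f["image"][150:250,190:330,::-1],None,fx=5,fy=5))
E
python3 turn2.py
```

```text
shut 13.864678755703405 [ 0.23627066  0.77840815 -0.26673243]
2.4 bar~ 2.211 [-0.61  1.64  1.8 ] [-6.8 -2.7  9.5] 17.45 51.97
2.46 bar~ 2.23 [-0.43  1.52  2.06] [-5.8 -1.4  8.2] 18.24 52.22
2.52 bar~ 2.225 [-0.2   1.27  2.3 ] [-5.8 -1.2  7.9] 19.47 52.47
2.58 bar~ 2.211 [0.03 1.13 2.55] [-4.7 -0.1  6.5] 20.87 52.72
2.64 bar~ 2.211 [0.22 0.87 3.01] [-4.   0.1  5.7] 22.02 52.97
2.7 bar~ 2.188 [0.52 0.82 3.59] [-3.7  1.9  4.8] 23.59 53.22
2.76 bar~ 2.028 [0.54 0.89 1.92] [-4.2  2.3  6. ] 27.77 53.47
up 55.1417 [-0.08470579  0.27895803  0.2008563 ]
```

View pics/end.png

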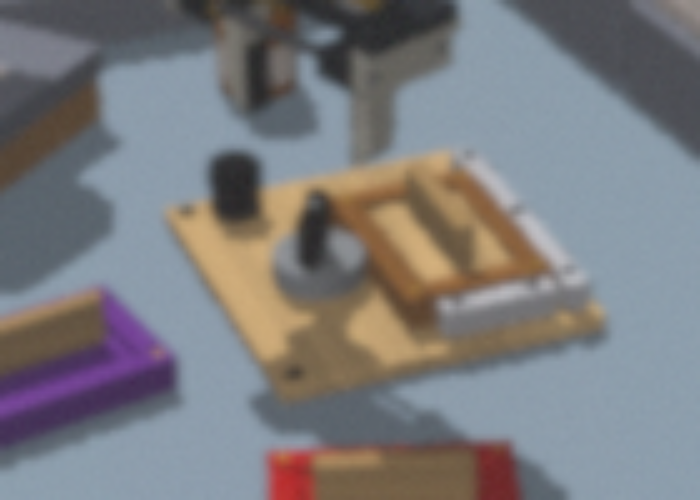

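The lobe is against the frame, the frame is still seated and the gripper is clear, so I'm handing in.

```bash
python3 -c "
from h import *
print(robot.job_done(),robot.get_time_s())"
```

```text
the job is handed in; nothing more can be done
the job is handed in; nothing more can be done
```

The job is handed in at about 55 s: the frame lies flat against the fence and stop with the lobe pressed on it, but I can't say for certain it is locked, because the knob last measured about 2.10 rad (roughly 0.09 past touch) and I didn't re-measure it after the final turn, when the grip slipped on the bar at 3.6 N m.

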